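Hold an immobiliser module home in the bench reading adapter

ROBOT

A 6-joint arm with a two-finger parallel gripper is mounted at the origin on a cart in front of the work surface, level with it; the furniture and walls round the work are solid. World frame = base frame: x ahead of the robot, y to its left, z up, the work surface at z = 0. Lengths are in m, angles in degrees, forces in N, time in s.
With the tool pointing down it reaches from about 0.35 to 0.775 m from the base axis. Payload 5.5 kg.
Tool frame: the origin (TCP) lies at the very end of the fingers, on their centre line; the grasp point (between the pads) lies 19 mm behind it; z points along the fingers, y is the line along which they close (so a half turn about z gives the same grasp; the last joint's range is limited). The gripper opens to 85 mm and grips with 20 to 120 N. Pads are 22 mm wide; open, the fingers measure 114 mm over their backs; the gripper's body (76 mm by 85 mm) begins 54 mm behind the grasp point. The pads swing forward as they close: fully open they stand 13 mm farther back than shut.
Start: joints at [58.522, 17.945, 2.641, 74.691, 0, 82.002], TCP at [0.229, 0.527, 0.231] pointing down, gripper open.
Joint ranges: [-158.12, 158.12], [-49.38, 96.58], [-58.88, 72.47], [-126.05, 133.96], [-84.25, 85.87], [-180, 180]. Speed limits (degrees/s): [147.25, 147.25, 180, 180, 180, 180].

INTERFACE

Orientations are given as a 3x3 rotation matrix whose columns are the frame's x, y, z axes.
In Python, from workcell import * gives the robot as it stands.
- The arm moves only by the shell command python3 -m pendant 'ROWS' [FORCE]. ROWS is a JSON list of rows, 1 to 8 of them, each written [[dx, dy, dz], turn, opening]: dx, dy, dz in m, then a turn about the tool's z in degrees, then the finger opening in m; each row is the pose to reach, as a shift and turn from the pose commanded when the command began, along the tool's axes at that moment; what a row does not reach only later rows make up. A row lasts 1/12 s, in which the tool goes at most 0.0417 m and 7.16 degrees, less where a joint would pass 70% of its speed; a pose out of reach is approached as far as the arm can. The fingers move at their own pace and stop on an object; FORCE is the grip in N (left out, the last holds). Time passes only in rows, so rows that do not move let the fingers close. It prints the time, the measured TCP pose, the force, the opening and the grip force at its end. Input that does not fit is refused with a message, and nothing moves.
- state(): the state, without advancing time (a new reading comes with each control period).
- grab_frame(name): name is "scene" or "top" or "wrist"; returns a dict with "img" (480x640x3 uint8, red, green, blue), "K" (3x3 intrinsics, pixels), "R" (3x3) and "t" (3): a world point X has camera coordinates R X + t. Camera axes: x right, y down, z forward; pixel columns grow to the right and rows downward; lengths in m; the calibration is good to about 2 mm. A picture is of the moment at which its call begins. There is no depth.
- finish_job(): hands the job in; it is judged then, once.
The state is a dict: "time": time; "q": joint angles; "joint_velocities": joint speeds; "effort": joint torques, N m; "tool_pos": TCP position; "tool_rot": TCP orientation; "ft_force": force on the tool from outside, world axes, zero at the start; "wrist_torque": the same for the moment, N m; "opening": finger opening in m; "grasp_force": force on a finger pad.
Only numpy, scipy, OpenCV 4.12 (cv2) and the standard library are available. Lean on these libraries where they do the work, as an engineer would, in place of code of your own. Each camera call takes 0.05 s, during which the arm holds its last target. There are 200 camera calls.

TASK

Fold the sheet-metal cover of the bench reading adapter fully back to its stop. Then lay the black immobiliser module flat in the nest, brass strips facing the spring contacts (plug socket to the right), and press it home into the corner, square against the far fence and the left fence at once. The spring contacts push it out if it is let go, so finish while still holding it firmly against both fences; leave the fob, the car key and the screwdriver where they lie.

Things in the scene. Friction and masses are not known exactly. Their poses are not given: they have to be found in the camera images.
- adapter: the bench reading adapter, fixed to the desk: grey housing 140 x 140 mm, 22 mm high, black nest floor 24 mm above the desk. Origin: centre of its underside; x points from its front to its hinged far edge, y to its left, z up. The nest lies between a far and a left fence, open to the front and the right; two 31 mm high bumpers stand by the housing's front corners (x -63, y +-59 mm)
- nest_corner (a point): the point on the nest floor (24 mm above the desk) where the planes of the two fences' inner faces meet: adapter (26, 42, 24) mm; axes as the adapter's. The module is home with its origin at adapter (2, 4, 24) mm and its axes along the adapter's
- fence_far: the far fence, a smooth aluminium bar on the smooth nest floor (friction about 0.25), 72 mm long along adapter y, 9 mm thick, 10 mm high. Origin: middle of the foot of its inner face (adapter 26, 2, 24 mm); the inner face looks to adapter -x
- fence_left: the left fence, a smooth aluminium bar on the smooth nest floor (friction about 0.25), 44 mm long along adapter x, 9 mm thick, 10 mm high. Origin: middle of the foot of its inner face (adapter -3, 42, 24 mm); the inner face looks to adapter -y; its own frame is turned 90 degrees, x pointing to adapter +y
- contact_far (a joint): travel in m of the spring contact in the middle of the far fence, a black carrier with brass pins, 2 to 8 mm above the nest floor: 0 = nose 4 mm proud of the fence face, 0.004 = pushed flush with it. Pushing it takes 2.4 N at first and 4.8 N when flush
- contact_left (a joint): the same for the spring contact in the middle of the left fence
- cover (a joint): angle in rad of the cover, an aluminium sheet 135 (from the hinge) x 132 mm with a turned-down rim, hinged on the adapter's far edge: 0 = shut over the nest (outer face 47 mm above the desk, 3 mm above the hinge line), 1.85 = folded back to its stop, just past upright. The hinge is stiff (0.22 N m of friction): the cover stays where it is left
- cover_hinge (a point): middle of the cover's hinge line, adapter (62, 0, 44) mm; the hinge line runs along adapter y
- cover_knob (a point): grip point of the cover's black knob, a round post of 14 mm diameter that stands 36 mm high square on the cover's outer face, 118 mm from the hinge line and 16 mm from the cover's free edge; this point is on the post's axis 25 mm above that face and turns with the cover
- module: the immobiliser module, a black plastic box of 48 (x) x 76 (y) x 28 (z) mm, 0.14 to 0.28 kg. Origin: centre of its underside. Low on its +x side and its +y end it has brass contact strips; a hollow grey plug socket, 30 mm wide, stands 9 mm out of its -y end
- module_plug (a point): centre of the mouth of the module's plug socket, module (0, -47, 12) mm
- fob: bystander: black remote fob, 54 x 35 x 13 mm, lying on the desk; origin in the centre of its underside. Left of it, from y = -0.03 and up to x = 0.6, stands the key duplicator, 0.2 m high at that side
- car_key: bystander: black-headed car key, 81 x 23 x 8 mm, lying on the desk; origin in the centre of its underside. It lies beside the key milling machine that fills the desk right of y = -0.44 between x = 0.27 and 0.68, up to 0.37 m high: from the start pose draw in and up before swinging past it
- screwdriver: bystander: yellow-handled screwdriver, 149 mm long, lying on the desk; origin in the centre of its underside

How it is judged (in metres and radians):
On the way, in this order (a step that is already met when the one before it is completed fails the run):
1. the cover is folded back to its stop (value of joint cover above 1.73 rad), for 0.2 s.
2. the module bears on both fences (contact force between module and fence_far above 1 N and contact force between module and fence_left above 1 N), for 0.2 s.
At the end, for the whole second after the job is handed in: Last second: cover over 1.73 rad; module flat on the nest floor (3 mm, 0.05 rad), square within 0.04 rad, plug socket to the right, pressing on each fence with over 1 N, both contacts pushed in over 3 of their 4 mm; it is still and the fingers press on it (all of step 2 and value of joint cover above 1.73 rad and value of joint each of contact_far, contact_left above 0.003 m and y of module_plug in the frame of adapter below -0.035 m and angle between the y axis of module and the y axis of adapter, either way round below 0.04 rad and angle between module's own z axis and vertical below 0.05 rad and z of module in the frame of adapter below 0.027 m and linear speed of module below 0.02 m/s and contact force between the fingers and module above 1 N); the arm keeps its last pose, push and grip.
It fails at once if the fob is moved (distance of fob from where it was at the start of the episode above 0.02 m).
It fails at once if the car key is moved (distance of car_key from where it was at the start of the episode above 0.02 m).
It fails at once if the screwdriver is moved (distance of screwdriver from where it was at the start of the episode above 0.02 m).
It also fails if it takes over 64 s, if anything falls off the work surface, if the arm or the gripper's body presses on something with over 40 N, if the wrist force passes 120 N, or if a joint passes its speed limit or range.

## Working session

There is one attempt and no reset: what is moved stays moved. The work goes in short steps, Python scripts to look and compute and a shell command to move; the robot and the scene stay as the last step left them, time stands still between calls to the robot, and variables do not carry over. Pictures are saved under pics/ and viewed, at most 10 in all, crops included, and the job is handed in when it is done.

```bash
mkdir -p pics; ls; python3 - <<'E'
from workcell import *
import cv2,pickle
fs={}
for n in("scene","top","wrist"):
    f=grab_frame(n);fs[n]=f;cv2.imwrite(f"pics/{n}0.png",f["img"][:,:,::-1])
    print(n,f["K"].tolist(),f["R"].tolist(),f["t"].tolist())
pickle.dump(fs,open("f0.pkl","wb"))
s=state();print(s)
E
```

```text
pics
scene [[535.6433266685782, 0.0, 320.1654777831996], [0.0, 535.6433266685782, 235.52914730005418], [0.0, 0.0, 1.0]] [[0.470237015303678, -0.8824402966614222, 0.013276756621612965], [-0.5907886529983097, -0.3259255223404483, -0.7380659329460674], [0.6556263546615033, 0.33922216424521406, -0.6745979590526954]] [-0.4246762995606943, 0.2650980344349863, 0.9225257603298997]
top [[625.1569182096042, 0.0, 316.36502574241035], [0.0, 625.1569182096042, 239.1585464940237], [0.0, 0.0, 1.0]] [[0.02078834120776776, -0.9992854530536206, 0.03156625073159491], [-0.9815006081402354, -0.02640851529765289, -0.18962897073000598], [0.19032708974336063, -0.027040222543354385, -0.9813482691046175]] [-0.23049882745324743, 0.5113743647026485, 1.0053627233482114]
wrist [[389.0440497518666, 0.0, 317.7093448701842], [0.0, 389.0440497518666, 247.52129505971908], [0.0, 0.0, 1.0]] [[0.39842845808659294, 0.9171978294136497, -0.0017045543787535958], [0.8760106986348907, -0.379984890817216, 0.2970130277072699], [0.27177199941118135, -0.1198316505332311, -0.9548719054755621]] [-0.5741417075384563, -0.037045243251013354, 0.380606526428879]
{'time': 0.15, 'q': array([5.85225070e+01, 1.79826930e+01, 2.59513638e+00, 7.46915955e+01,
       1.27731983e-03, 8.20037605e+01]), 'joint_velocities': array([-0.01130047, -0.06936233,  0.14687603,  0.07536318,  0.00672094,
       -0.00255412]), 'effort': array([ 1.38687177e-03, -4.81068134e+01,  2.98815018e+01,  1.39088219e-02,
       -1.26933992e-04,  5.83051644e-06]), 'tool_pos': array([0.22889948, 0.52708109, 0.23061902]), 'tool_rot': array([[-9.17190405e-01,  3.98448506e-01, -7.40363737e-04],
       [ 3.98449136e-01,  9.17189689e-01, -1.16653544e-03],
       [ 2.14249683e-04, -1.36493240e-03, -9.99999046e-01]]), 'ft_force': array([-0.16180432, -0.04209292,  0.47243202]), 'wrist_torque': array([-0.00569855,  0.01334098,  0.00220529]), 'grasp_force': 0.0, 'opening': 0.08504146171156404}
```

View pics/scene0.png

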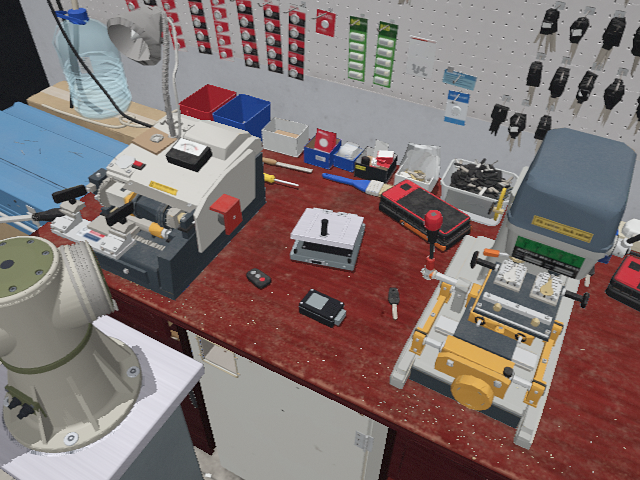

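View pics/top0.png

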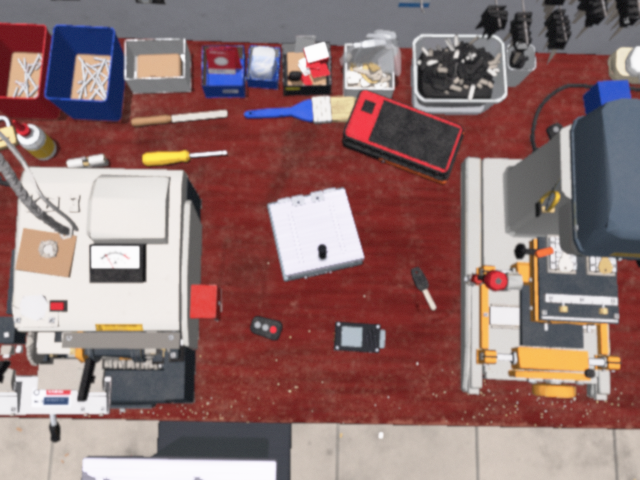

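```bash
cat > h.py <<'E'
import numpy as np,cv2
def ray(f,uv,z):
    d=np.linalg.inv(f["K"])@[uv[0],uv[1],1]; c=-f["R"].T@f["t"]; d=f["R"].T@d
    return c+d*(z-c[2])/d[2]
def proj(f,X):
    p=f["K"]@(f["R"]@np.array(X)+f["t"]); return p[:2]/p[2]
def blob(mask,box):
    x0,y0,x1,y1=box; m=np.zeros_like(mask); m[y0:y1,x0:x1]=mask[y0:y1,x0:x1]
    cs,_=cv2.findContours(m,cv2.RETR_EXTERNAL,cv2.CHAIN_APPROX_NONE)
    return max(cs,key=cv2.contourArea)
def rect(f,c,z):
    P=np.array([ray(f,p[0],z)[:2]*1000 for p in c],np.float32)
    return cv2.minAreaRect(P),P
E
python3 - <<'E'
from h import *
import pickle
fs=pickle.load(open("f0.pkl","rb"));f=fs["top"];im=f["img"]
hsv=cv2.cvtColor(im,cv2.COLOR_RGB2HSV)
w=((hsv[...,2]>150)&(hsv[...,1]<60)).astype(np.uint8)
c=blob(w,(255,180,375,290)); r,_=rect(f,c,.047); print("cover",r,cv2.boxPoints(r).tolist())
k=((hsv[...,2]<80)).astype(np.uint8); c=blob(k,(305,235,340,270)); print("knob",cv2.boundingRect(c))
(u,v),_=cv2.minEnclosingCircle(c);print((u,v),ray(f,(u,v),.083))
nr=((hsv[...,1]<110)).astype(np.uint8); nr=cv2.morphologyEx(nr,cv2.MORPH_CLOSE,np.ones((3,3)))
c=blob(nr,(325,310,395,360)); r,_=rect(f,c,.028);print("module",r,cv2.boxPoints(r).tolist(),cv2.boundingRect(c))
for n,p,z in(("fob",(266,327),.01),("key",(423,288),.005),("dup",(200,250),.2)):print(n,ray(f,p,z))
a=cv2.resize(im[175:365,240:440],None,fx=4,fy=3.15*4/3.15,interpolation=cv2.INTER_CUBIC)
a=cv2.resize(im[175:325,255:375],None,fx=3.3,fy=3.3,interpolation=cv2.INTER_CUBIC)
s=fs["scene"]["img"]; b=cv2.resize(s[200:340,280:400],None,fx=3.3,fy=3.3,interpolation=cv2.INTER_CUBIC)
h=min(len(a),len(b));
o=np.hstack([a[:h],b[:h]]);print(o.shape);cv2.imwrite("pics/c1.png",o[...,::-1])
E
```

```text
cover ((533.2724609375, -214.3179168701172), (137.98934936523438, 140.8134765625), 16.088735580444336) [[447.468505859375, -165.78897094726562], [486.4915771484375, -301.0872802734375], [619.076416015625, -262.84686279296875], [580.0533447265625, -127.54855346679688]]
knob (319, 246, 7, 13)
(322.0, 251.8333282470703) [ 0.48994876 -0.2270796   0.083     ]
module ((355.9361877441406, -295.53955078125), (86.38995361328125, 48.72489929199219), 88.00222778320312) [[330.0827331542969, -337.8589782714844], [378.7780456542969, -339.5575866699219], [381.7896423339844, -253.22012329101562], [333.0943298339844, -251.52151489257812]] (334, 321, 52, 32)
fob [ 0.36962978 -0.1364265   0.01      ]
key [ 0.44379599 -0.40834905  0.005     ]
dup [ 0.46774785 -0.04708523  0.2       ]
(462, 792, 3)
```

View pics/c1.png

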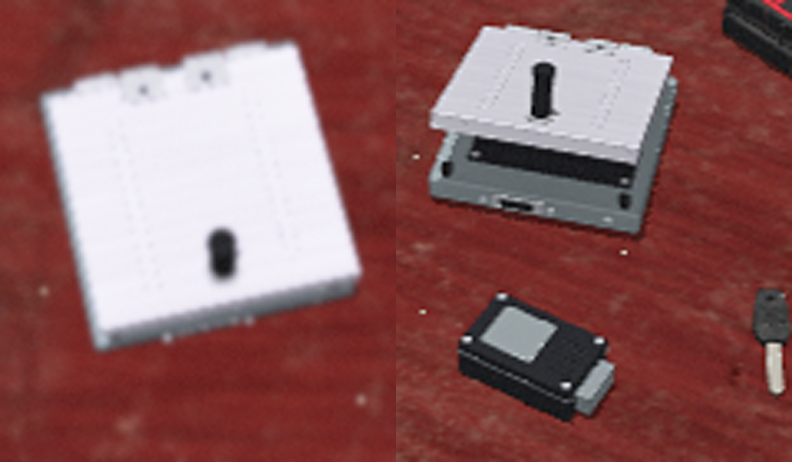

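The scene view shows the cover shut with its knob standing at about (325,221)-(324,234) px. In the top view the knob runs from (322,246) to (322,258), the module is at (360,337) with the plug to the right, and the adapter is yawed about 16°. I'll triangulate the knob and refine.

```bash
python3 - <<'E'
from h import *
import pickle
fs=pickle.load(open("f0.pkl","rb"));T=fs["top"];S=fs["scene"]
hs=cv2.cvtColor(S["img"],cv2.COLOR_RGB2HSV); c=blob((hs[...,2]<80).astype(np.uint8),(312,214,336,240)); print("scene knob",cv2.boundingRect(c))
P=lambda f:f["K"]@np.c_[f["R"],f["t"]]
def tri(a,b):
    X=cv2.triangulatePoints(P(T),P(S),np.float64(a),np.float64(b)).ravel();X=X[:3]/X[3];return X,proj(T,X)-a
print(tri((322,248.2),(324.6,221.2)),tri((322.2,258),(324.3,235)))
# cover edge direction: fit lines on each side of contour
hsv=cv2.cvtColor(T["img"],cv2.COLOR_RGB2HSV)
c=blob(((hsv[...,2]>150)&(hsv[...,1]<60)).astype(np.uint8),(255,180,375,290))
r,P2=rect(T,c,.047)
a=np.radians(16.1);u=np.array([np.cos(a),np.sin(a)]);v=np.array([-u[1],u[0]])
A=(P2-r[0])@np.c_[u,v]
for n,m in(("left",(A[:,1]>55)&(abs(A[:,0])<50)),("right",(A[:,1]<-55)&(abs(A[:,0])<50)),("far",(A[:,0]>50)&(abs(A[:,1])<50)),("near",(A[:,0]<-50)&(abs(A[:,1])<50))):
    vx,vy,x,y=cv2.fitLine(P2[m],cv2.DIST_HUBER,0,.01,.01).ravel();print(n,np.degrees(np.arctan2(vy,vx)),A[m].mean(0))
print("cam",-T["R"].T@T["t"],-S["R"].T@S["t"])
E
```

```text
scene knob (321, 219, 7, 17)
(array([ 0.49243079, -0.22665751,  0.10473325]), array([ 0.31427793, -0.19920701])) (array([ 0.48213667, -0.22965607,  0.07561313]), array([ 1.09175846, -0.68852084]))
left 14.174071 [-0.72731163 67.82330829]
right 16.207037 [ -0.33045975 -69.50581029]
far -75.53088 [66.05268086  0.3216385 ]
near -75.50709 [-65.82416566   0.22981447]
cam [ 0.31535818 -0.18964426  1.09085835] [-0.24851678 -0.60129045  0.82363215]
```

```bash
python3 - <<'E'
from h import *
import pickle
fs=pickle.load(open("f0.pkl","rb"));T=fs["top"];S=fs["scene"]
P=lambda f:f["K"]@np.c_[f["R"],f["t"]]
t=np.array([(98,328),(360,272),(42,95),(298,45)])/3.3+[255,175]
s=(np.array([(431,122),(638,152),(486,27),(673,57)])-[396,0])/3.3+[280,200]
X=cv2.triangulatePoints(P(T),P(S),t.T.astype(float),s.T.astype(float));X=(X[:3]/X[3]).T*1000
print(X.round(1),np.linalg.norm(X[0]-X[2]),np.linalg.norm(X[1]-X[3]),np.linalg.norm(X[0]-X[1]))
for x,a in zip(X,t):print((proj(T,x/1000)-a).round(1))
d=(X[2]+X[3]-X[0]-X[1])/2;print(d,np.degrees(np.arctan2(d[1],d[0])),"tilt",np.degrees(np.arctan2(-d[2],np.hypot(*d[:2]))))
e=X[0]-X[1]; print(np.degrees(np.arctan2(-e[0],e[1])), e)
print("hinge~",(X[2]+X[3])/2,"near",(X[0]+X[1])/2)
E
```

```text
[[ 454.  -167.4   65.5]
 [ 484.3 -297.7   73.8]
 [ 580.6 -134.8   38.7]
 [ 608.9 -267.    45.1]] 133.44645674123436 131.46057105756216 134.02754357508064
[ 0.3 -0.2]
[ 0.3 -0.2]
[ 0.9 -0.6]
[ 0.1 -0.1]
[125.58420619  31.63818966 -27.74334162] 14.140169506172063 tilt 12.09119946089071
13.112859750421812 [-30.34897093 130.28446237  -8.26324788]
hinge~ [ 594.71822072 -200.88064382   41.89428749] near [ 469.13401454 -232.51883348   69.63762911]
```

The cover is ajar by about 0.22 rad and the adapter yaw is about 14°. Triangulated grip point of the knob is about (0.490, -0.227, 0.097). Moving: draw in and up first.

```bash
python3 -m pendant '[[[0, -0.12, -0.2], 0, 0.085], [[0, -0.12, -0.2], 0, 0.085], [[0, -0.12, -0.2], 0, 0.085], [[0, -0.12, -0.2], 0, 0.085], [[0, -0.12, -0.2], 0, 0.085], [[0, -0.12, -0.2], 0, 0.085]]' 
python3 - <<'E'
from workcell import *
import numpy as np
s=state();R=s["tool_rot"];p=s["tool_pos"]
for q in([.36,.22,.43],[.44,.0,.40],[.44,-.227,.3]):print((R.T@(np.array(q)-p)).round(3))
E
```

```text
time: 0.65
tool_pos: [0.1804, 0.4157, 0.4353]
tool_rot: [[-0.917, 0.398, 0.002], [0.398, 0.917, 0.003], [-0.001, 0.004, -1.0]]
ft_force: [0.6, 0.1, 0.4]
opening: 0.0852
grasp_force: 0.0
[-0.243 -0.108  0.005]
[-0.404 -0.278  0.035]
[-0.494 -0.487  0.134]
```

```bash
python3 -m pendant '[[[-0.24, -0.11, 0], -38, 0.085], [[-0.24, -0.11, 0], -38, 0.085], [[-0.24, -0.11, 0], -38, 0.085], [[-0.24, -0.11, 0], -38, 0.085], [[-0.24, -0.11, 0], -38, 0.085], [[-0.24, -0.11, 0], -38, 0.085], [[-0.24, -0.11, 0], -38, 0.085], [[-0.24, -0.11, 0], -38, 0.085]]' 
python3 - <<'E'
from workcell import *
import numpy as np
s=state();R=s["tool_rot"];p=s["tool_pos"]
for q in([.44,.0,.40],[.47,-.227,.3]):print((R.T@(np.array(q)-p)).round(3))
E
```

```text
time: 1.32
tool_pos: [0.3598, 0.2179, 0.4308]
tool_rot: [[-0.968, -0.25, 0.0], [-0.25, 0.968, -0.001], [0.0, -0.001, -1.0]]
ft_force: [-0.0, 0.6, 0.3]
opening: 0.085
grasp_force: 0.0
[-0.023 -0.231  0.031]
[ 0.004 -0.458  0.131]
```

```bash
python3 -m pendant '[[[-0.03, -0.23, 0.01], 0, 0.085], [[-0.03, -0.23, 0.01], 0, 0.085], [[-0.03, -0.23, 0.01], 0, 0.085], [[-0.03, -0.23, 0.01], 0, 0.085], [[-0.03, -0.23, 0.01], 0, 0.085], [[0, -0.45, 0.11], 0, 0.085], [[0, -0.45, 0.11], 0, 0.085], [[0, -0.45, 0.11], 0, 0.085]]' && python3 -m pendant '[[[0.02, -0.14, 0.07], 0, 0.085], [[0.02, -0.14, 0.07], 0, 0.085], [[0.02, -0.14, 0.07], 0, 0.085], [[0.02, -0.14, 0.07], 0, 0.085], [[0.02, -0.14, 0.07], 0, 0.085]]'
python3 - <<'E'
from workcell import *
import cv2,pickle,numpy as np
f=grab_frame("wrist");pickle.dump(f,open("w1.pkl","wb"));cv2.imwrite("pics/w1.png",f["img"][:,:,::-1])
s=state();print(s["tool_pos"],s["q"],"cam",-f["R"].T@f["t"])
E
```

```text
time: 1.98
tool_pos: [0.4519, -0.0887, 0.374]
tool_rot: [[-0.968, -0.25, 0.0], [-0.25, 0.968, 0.0], [-0.0, -0.0, -1.0]]
ft_force: [1.6, 0.9, -0.4]
opening: 0.0848
grasp_force: 0.0
time: 2.4
tool_pos: [0.4668, -0.2314, 0.3001]
tool_rot: [[-0.969, -0.246, -0.005], [-0.246, 0.969, 0.002], [0.004, 0.003, -1.0]]
ft_force: [-0.3, 0.4, -0.4]
opening: 0.0849
grasp_force: 0.0
[ 0.46666281 -0.22910197  0.30184523] [-3.49978403e+01  1.14076967e+01  3.82581084e+00  8.26952578e+01
 -4.18310196e-03 -4.92762214e+01] cam [ 0.39228378 -0.24976028  0.44338099]
```

View pics/w1.png

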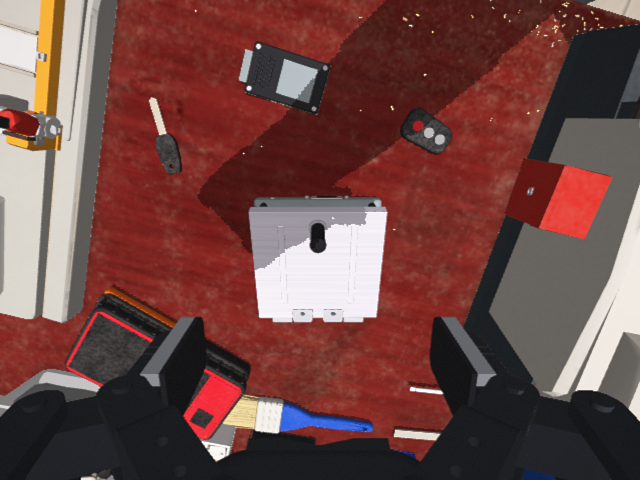

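The wrist view shows the cover with far corners about (259,321) and (378,319), front corners (249,207) and (387,207), and the knob top about (318,243). The module is at (286,78) and the fob at (427,131).

```bash
python3 - <<'E'
from h import *
import pickle
f=pickle.load(open("w1.pkl","rb"));fs=pickle.load(open("f0.pkl","rb"));T=fs["top"]
fl,fr=ray(f,(378,319),.047),ray(f,(259,321),.047)
print("far corners",fl,fr,(fl+fr)/2); e=(fl-fr); print("yaw",np.degrees(np.arctan2(-e[0],e[1])),np.linalg.norm(e))
for z in(.07,.073,.076):
  nl,nr=ray(f,(387,207),z),ray(f,(249,207),z);e=nl-nr;print(z,nl,nr,np.linalg.norm(e),np.degrees(np.arctan2(-e[0],e[1])), np.linalg.norm((fl+fr-nl-nr)/2))
print("top of post", ray(f,(318,243),.108),ray(T,(322,248),.108))
hl,hr=ray(f,(382,199),.022),ray(f,(255,199),.022);e=hl-hr;print("housing front",hl,hr,np.linalg.norm(e),np.degrees(np.arctan2(-e[0],e[1])))
im=f["img"];hsv=cv2.cvtColor(im,cv2.COLOR_RGB2HSV)
nr=((hsv[...,1]<110)).astype(np.uint8)
a=cv2.resize(im[190:330,235:400],None,fx=4.8,fy=4.2,interpolation=cv2.INTER_CUBIC)
c=blob(nr,(235,35,335,120)); r,_=rect(f,c,.028);print("module",r,cv2.boundingRect(c))
E
```

```text
far corners [ 0.57504404 -0.13178178  0.047     ] [ 0.61027517 -0.26161289  0.047     ] [ 0.5926596  -0.19669734  0.047     ]
yaw 15.18224092886314 0.13452639029861213
0.07 [ 0.446499   -0.16513236  0.07      ] [ 0.47938078 -0.29529085  0.07      ] 0.13424770090742036 14.177915768193849 0.13593899467331538
0.073 [ 0.4460634  -0.16581232  0.073     ] [ 0.47868099 -0.29492503  0.073     ] 0.13316906244008062 14.177915768193845 0.1370568092172686
0.076 [ 0.44562779 -0.16649228  0.076     ] [ 0.47798119 -0.29455921  0.076     ] 0.13209042397274087 14.177915768193841 0.13823321431359295
top of post [ 0.48753849 -0.22417828  0.108     ] [ 0.49183219 -0.22603237  0.108     ]
housing front [ 0.44633777 -0.16217185  0.022     ] [ 0.48029118 -0.2965317   0.022     ] 0.13858355917151294 14.182021220453217
module ((354.0941162109375, -293.2862548828125), (84.48747253417969, 48.2901725769043), 87.52185821533203) (238, 42, 94, 74)
```

```bash
python3 -m pendant '[[[-0.02, 0, 0.12], 0, 0.06], [[-0.02, 0, 0.12], 0, 0.06], [[-0.02, 0, 0.12], 0, 0.06], [[-0.02, 0, 0.2], 0, 0.06], [[-0.02, 0, 0.2], 0, 0.06], [[-0.02, 0, 0.222], 0, 0.06], [[-0.02, 0, 0.222], 0, 0.06], [[-0.02, 0, 0.222], 0, 0.06]]' 40 && python3 -m pendant '[[[0, 0, 0], 0, 0], [[0, 0, 0], 0, 0], [[0, 0, 0], 0, 0], [[0, 0, 0], 0, 0], [[0, 0, 0], 0, 0], [[0, 0, 0], 0, 0]]'
python3 - <<'E'
from workcell import *
import cv2,pickle,numpy as np
f=grab_frame("wrist");pickle.dump(f,open("w2.pkl","wb"));cv2.imwrite("pics/w2.png",f["img"][150:,:,::-1])
s=state();print(s["tool_pos"],s["opening"],s["grasp_force"],s["ft_force"])
E
```

```text
time: 3.12
tool_pos: [0.4865, -0.2207, 0.0826]
tool_rot: [[-0.968, -0.252, -0.002], [-0.252, 0.968, 0.002], [0.001, 0.002, -1.0]]
ft_force: [0.4, -0.2, -0.5]
opening: 0.06
grasp_force: 0.0
time: 3.62
tool_pos: [0.4891, -0.2253, 0.0851]
tool_rot: [[-0.968, -0.249, 0.005], [-0.249, 0.968, -0.006], [-0.003, -0.007, -1.0]]
ft_force: [1.3, -8.1, 1.8]
opening: 0.0133
grasp_force: 38.9
[ 0.48912495 -0.2253402   0.08505825] 0.012635527179085438 38.87565060344059 [ 1.42055716 -7.03495068  2.62667816]
```

```bash
python3 -m pendant '[[[-0.008, -0.002, -0.012], 0, 0], [[-0.019, -0.003, -0.025], 0, 0], [[-0.031, -0.003, -0.036], 0, 0], [[-0.045, -0.003, -0.046], 0, 0], [[-0.061, -0.003, -0.053], 0, 0], [[-0.077, -0.003, -0.058], 0, 0], [[-0.094, -0.003, -0.061], 0, 0], [[-0.111, -0.003, -0.062], 0, 0]]' && python3 -m pendant '[[[-0.017, 0, 0.002], 0, 0], [[-0.033, 0, 0.006], 0, 0], [[-0.045, 0, 0.010], 0, 0], [[-0.055, 0, 0.015], 0, 0], [[-0.055, 0, 0.015], 0, 0]]'
```

```text
time: 4.33
tool_pos: [0.5955, -0.1983, 0.1458]
tool_rot: [[-0.968, -0.25, -0.0], [-0.25, 0.968, -0.003], [0.001, -0.002, -1.0]]
ft_force: [-2.1, -4.7, -6.6]
opening: 0.0127
grasp_force: 39.4
time: 4.75
tool_pos: [0.6508, -0.1843, 0.1298]
tool_rot: [[-0.968, -0.251, 0.003], [-0.251, 0.968, -0.002], [-0.002, -0.003, -1.0]]
ft_force: [1.7, -5.3, 0.4]
opening: 0.0124
grasp_force: 40.1
```

```bash
python3 -m pendant '[[[-0.005, 0, 0.003], 0, 0], [[-0.008, 0, 0.005], 0, 0], [[-0.008, 0, 0.005], 0, 0]]' && python3 - <<'E'
from workcell import *
import cv2
f=grab_frame("scene");cv2.imwrite("pics/s2.png",cv2.resize(f["img"][150:300,250:450],None,fx=3.5,fy=3.5)[:,:,::-1])
E
```

```text
time: 5.0
tool_pos: [0.6567, -0.1828, 0.1261]
tool_rot: [[-0.968, -0.25, 0.001], [-0.25, 0.968, -0.003], [-0.001, -0.003, -1.0]]
ft_force: [-0.5, -6.0, 4.1]
opening: 0.0125
grasp_force: 40.4
```

View pics/s2.png

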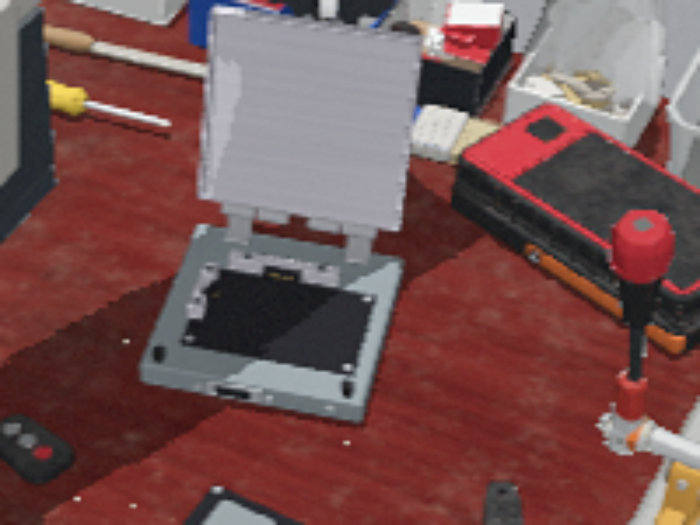

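```bash
python3 -m pendant '[[[-0.005, 0, 0.003], 0, 0], [[-0.007, 0, 0.005], 0, 0], [[-0.007, 0, 0.005], 0, 0], [[-0.007, 0, 0.005], 0, 0]]'
```

```text
time: 5.38
tool_pos: [0.6579, -0.1826, 0.1248]
tool_rot: [[-0.969, -0.247, -0.006], [-0.247, 0.969, -0.006], [0.008, -0.004, -1.0]]
ft_force: [-23.2, -8.7, 27.8]
opening: 0.0122
grasp_force: 42.4
```

Hard at the stop (force jumped to about 36 N). Easing off, opening and lifting clear.

```bash
python3 -m pendant '[[[0.006, -0.003, -0.004], 0, 0], [[0.006, -0.003, -0.004], 0, 0.05], [[0.006, -0.003, -0.004], 0, 0.05], [[0.006, -0.003, -0.004], 0, 0.05]]' && python3 -m pendant '[[[0, 0, -0.04], 0, 0.05], [[0, 0, -0.08], 0, 0.05], [[0, 0, -0.12], 0, 0.05], [[0, 0, -0.16], 0, 0.05], [[0, 0, -0.2], 0, 0.085], [[0, 0, -0.2], 0, 0.085]]' && python3 - <<'E'
from workcell import *
import numpy as np
s=state();R=s["tool_rot"];p=s["tool_pos"]
for q in([.44,-.25,.33],[.355,-.295,.2]):print((R.T@(np.array(q)-p)).round(3))
E
```

```text
time: 5.72
tool_pos: [0.6581, -0.1836, 0.1236]
tool_rot: [[-0.968, -0.251, 0.0], [-0.251, 0.968, 0.001], [-0.001, 0.001, -1.0]]
ft_force: [-0.2, -0.3, 0.7]
opening: 0.0483
grasp_force: 0.0
time: 6.22
tool_pos: [0.6604, -0.1844, 0.3334]
tool_rot: [[-0.968, -0.251, 0.013], [-0.251, 0.968, -0.005], [-0.012, -0.008, -1.0]]
ft_force: [-0.3, 0.2, 1.3]
opening: 0.0722
grasp_force: 0.0
[ 0.23  -0.008  0.001]
[ 0.325 -0.029  0.13 ]
```

```bash
python3 -m pendant '[[[0.2, 0, 0.03], 0, 0.085], [[0.2, 0, 0.03], 0, 0.085], [[0.2, 0, 0.03], 0, 0.085], [[0.2, 0, 0.03], 0, 0.085], [[0.2, 0, 0.03], 0, 0.085], [[0.2, 0, 0.03], 0, 0.085]]' && python3 - <<'E'
from workcell import *
import cv2,pickle
f=grab_frame("wrist");pickle.dump(f,open("w3.pkl","wb"))
cv2.imwrite("pics/w3.png",cv2.resize(f["img"][150:350,230:430],None,fx=3,fy=3)[:,:,::-1])
s=state();print(s["tool_pos"],s["q"])
E
```

```text
time: 6.72
tool_pos: [0.4581, -0.2334, 0.2916]
tool_rot: [[-0.969, -0.248, -0.006], [-0.248, 0.969, 0.003], [0.005, 0.004, -1.0]]
ft_force: [0.5, 0.4, -0.3]
opening: 0.0848
grasp_force: 0.0
[ 0.46125737 -0.23379614  0.2926576 ] [-3.57850392e+01  1.10031148e+01  2.04915367e+00  8.12065802e+01
  1.12697059e-02 -5.01437805e+01]
```

View pics/w3.png

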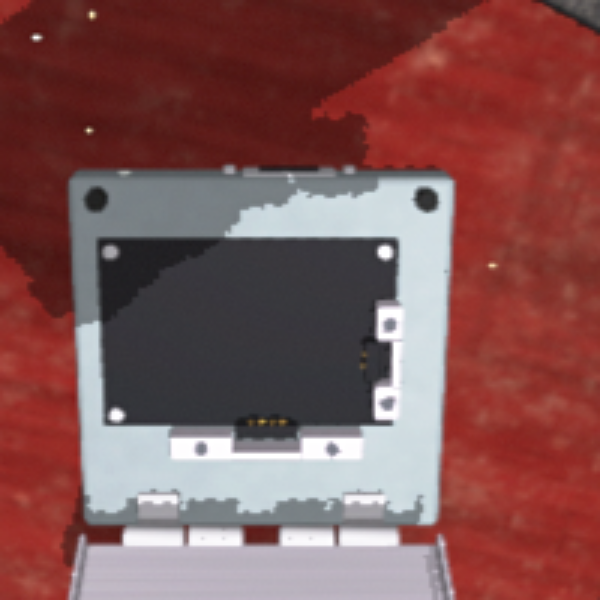

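The wrist view clearly shows the open nest. In the 3x crop the housing corners are (70,172), (453,172), (87,523), (440,522) and the bumpers (96,200), (426,200). The far fence's inner edge lies at row 430, and the left fence's inner edge at column 375.

```bash
python3 - <<'E'
from h import *
import pickle
f=pickle.load(open("w3.pkl","rb"))
o=lambda p:(p[0]/3+230-1/3,p[1]/3+150-1/3)
pts=[((96,200),(-63,-59,31)),((426,200),(-63,59,31)),((453,175),(-70,70,22)),((70,175),(-70,-70,22)),((440,522),(70,70,22)),((87,523),(70,-70,22)),
((170,430),(26,-34,34)),((363,431),(26,38,34))]
A=np.array([p[1][:2] for p in pts],float); W=np.array([ray(f,o(p[0]),p[1][2]/1000)[:2]*1000 for p in pts])
def fit(i):
    a,w=A[i],W[i];am,wm=a.mean(0),w.mean(0);H=(a-am).T@(w-wm);th=np.arctan2(H[0,1]-H[1,0],H[0,0]+H[1,1])
    R=np.array([[np.cos(th),-np.sin(th)],[np.sin(th),np.cos(th)]]);t=wm-R@am
    print(np.degrees(th),t,"res",((W-t)@R-A).round(1).tolist());return R,t
fit([0,1,2,3,4,5,6,7]);R,t=fit([0,1,2,3,4,5])
for p in((378,302),(376,338),(374,388),(373,419)):print("left",((ray(f,o(p),.034)[:2]*1000-t)@R).round(1))
for p in((235,430),(300,431)):print("far",((ray(f,o(p),.034)[:2]*1000-t)@R).round(1))
# module from w1 near top face
f=pickle.load(open("w1.pkl","rb"));hsv=cv2.cvtColor(f["img"],cv2.COLOR_RGB2HSV)
c=blob((hsv[...,2]<95).astype(np.uint8)&(hsv[...,1]<130).astype(np.uint8),(235,35,335,120));r,_=rect(f,c,.028);print("module dark",r)
E
```

```text
14.431886485997554 [ 529.95010541 -213.4880816 ] res [[0.8, 0.5], [1.1, -0.9], [0.9, -1.2], [0.6, 1.3], [-0.5, -0.0], [-0.6, 1.0], [-1.4, -0.3], [-0.8, -0.4]]
14.493029193577176 [ 530.26448164 -213.25720572] res [[0.3, 0.4], [0.8, -1.0], [0.6, -1.3], [0.1, 1.3], [-0.8, -0.2], [-1.0, 0.8], [-1.8, -0.5], [-1.1, -0.6]]
left [-25.5  41.7]
left [-11.7  41.3]
left [ 7.8 41.1]
left [20.1 41. ]
far [ 24.3 -10.3]
far [24.8 13.9]
module dark ((354.1980285644531, -291.4695129394531), (81.31917572021484, 48.648685455322266), 87.74024963378906)
```

```bash
python3 -m pendant '[[[0.117, -0.028, 0.07], 107, 0.085], [[0.117, -0.028, 0.07], 107, 0.085], [[0.117, -0.028, 0.07], 107, 0.085], [[0.117, -0.028, 0.07], 107, 0.085], [[0.117, -0.028, 0.07], 107, 0.085], [[0.117, -0.028, 0.07], 107, 0.085], [[0.117, -0.028, 0.07], 107, 0.085], [[0.117, -0.028, 0.07], 107, 0.085]]' && python3 -m pendant '[[[0, 0, 0], 52, 0.085], [[0, 0, 0], 52, 0.085], [[0, 0, 0], 52, 0.085], [[0, 0, 0], 52, 0.085], [[0, 0, 0], 52, 0.085], [[0, 0, 0], 52, 0.085], [[0, 0, 0], 52, 0.085], [[0, 0, 0], 52, 0.085]]' && python3 - <<'E'
from workcell import *
from h import *
import pickle
f=grab_frame("wrist");pickle.dump(f,open("w4.pkl","wb"))
cv2.imwrite("pics/w4.png",f["img"][:,:,::-1])
s=state();print(s["tool_pos"],s["tool_rot"].round(3).tolist(),s["q"].round(1))
E
```

```text
time: 7.43
tool_pos: [0.3593, -0.2911, 0.2235]
tool_rot: [[-0.73, 0.683, 0.001], [0.683, 0.73, -0.0], [-0.001, 0.001, -1.0]]
ft_force: [-0.0, 0.1, -0.2]
opening: 0.085
grasp_force: 0.0
time: 8.1
tool_pos: [0.3596, -0.2909, 0.2235]
tool_rot: [[0.088, 0.996, 0.001], [0.996, -0.088, -0.0], [-0.0, 0.001, -1.0]]
ft_force: [0.8, -0.0, -0.0]
opening: 0.0852
grasp_force: 0.0
[ 0.35956534 -0.29092048  0.22353648] [[0.086, 0.996, 0.001], [0.996, -0.086, -0.0], [-0.0, 0.001, -1.0]] [-49.    5.6 -14.   70.4   0.   46. ]
```

View pics/w4.png

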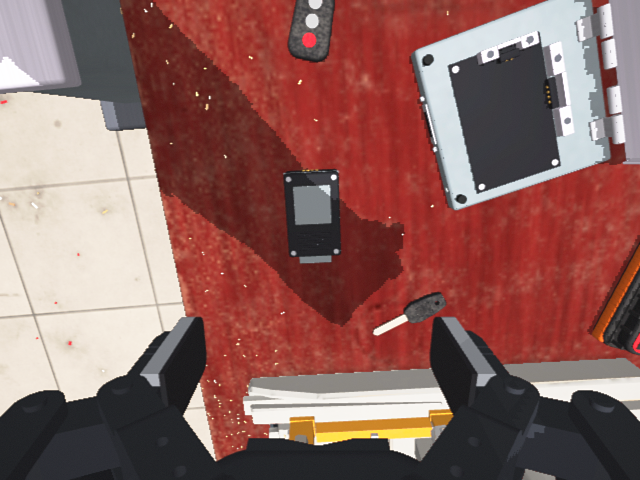

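The module's top face is at corners about (285,172), (339,170), (291,258), (341,256), with screws at (289,180), (334,177), (294,254), (337,251).

```bash
python3 - <<'E'
from h import *
import pickle
f=pickle.load(open("w4.pkl","rb"));im=f["img"];hsv=cv2.cvtColor(im,cv2.COLOR_RGB2HSV)
for Q in([(289,180),(334,177),(294,254),(337,251)],):
    P=np.array([ray(f,q,.028)[:2]*1000 for q in Q]);print(P.round(1).tolist(),P.mean(0))
    for a,b in((0,2),(1,3)):d=P[a]-P[b];print("yaw",np.degrees(np.arctan2(-d[0],d[1])),np.linalg.norm(d))
    for a,b in((1,0),(3,2)):d=P[a]-P[b];print("yaw",np.degrees(np.arctan2(d[1],d[0])),np.linalg.norm(d))
m=((hsv[...,2]<90)&(hsv[...,1]<110)).astype(np.uint8)
c=blob(m,(275,163,350,259));r,P=rect(f,c,.028);print("body",r)
c=blob((hsv[...,1]<110).astype(np.uint8),(275,163,350,275));r,P=rect(f,c,.028);print("all",r)
E
```

```text
[[336.2, -256.6], [375.1, -257.4], [333.4, -324.0], [372.8, -324.5]] [ 354.39009671 -290.62125436]
yaw -2.3869191971121095 67.43798061846165
yaw -1.9668868906131725 67.14795437999769
yaw -1.2379719305759709 38.956638342448564
yaw -0.8286034255887794 39.455651773840394
body ((353.7455139160156, -288.48577880859375), (77.78665924072266, 47.1211051940918), 87.61933135986328)
all ((353.5255432128906, -291.97186279296875), (84.67430877685547, 47.383358001708984), 87.48086547851562)
```

```bash
python3 -m pendant '[[[0, -0.0055, 0.12], -2.7, 0.085], [[0, -0.0055, 0.12], -2.7, 0.085], [[0, -0.0055, 0.12], -2.7, 0.085], [[0, -0.0055, 0.17], -2.7, 0.085], [[0, -0.0055, 0.19], -2.7, 0.085], [[0, -0.0055, 0.212], -2.7, 0.085], [[0, -0.0055, 0.212], -2.7, 0.085], [[0, -0.0055, 0.212], -2.7, 0.085]]' 60 && python3 -m pendant '[[[0, 0, 0], 0, 0.03], [[0, 0, 0], 0, 0.03], [[0, 0, 0], 0, 0.03], [[0, 0, 0], 0, 0.03], [[0, 0, 0], 0, 0.03], [[0, 0, 0], 0, 0.03]]' 60
```

```text
time: 8.82
tool_pos: [0.3527, -0.2894, 0.0108]
tool_rot: [[0.035, 0.999, -0.002], [0.999, -0.035, 0.002], [0.002, -0.002, -1.0]]
ft_force: [0.7, 0.6, 0.4]
opening: 0.0851
grasp_force: 0.0
time: 9.32
tool_pos: [0.3541, -0.2916, 0.0137]
tool_rot: [[0.036, 0.999, 0.003], [0.999, -0.036, -0.003], [-0.003, 0.003, -1.0]]
ft_force: [0.6, 0.2, 4.6]
opening: 0.0465
grasp_force: 61.7
```

```bash
python3 -m pendant '[[[0, 0, -0.03], 0, 0.03], [[0, 0, -0.07], 0, 0.03], [[0, 0, -0.1], 0, 0.03], [[0, 0, -0.1], 0, 0.03]]' && python3 -m pendant '[[[0.074, 0.166, 0], -16.5, 0.03], [[0.074, 0.166, 0], -16.5, 0.03], [[0.074, 0.166, 0], -16.5, 0.03], [[0.074, 0.166, 0], -16.5, 0.03], [[0.074, 0.166, 0], -16.5, 0.03], [[0.074, 0.166, 0], -16.5, 0.03], [[0.074, 0.166, 0], -16.5, 0.03]]' && python3 - <<'E'
from workcell import *
from h import *
import pickle
f=grab_frame("wrist");pickle.dump(f,open("w5.pkl","wb"));cv2.imwrite("pics/w5.png",f["img"][:,:,::-1])
s=state();print(s["tool_pos"],np.degrees(np.arctan2(s["tool_rot"][1,0],s["tool_rot"][0,0])),s["ft_force"])
E
```

```text
time: 9.65
tool_pos: [0.3556, -0.2936, 0.1185]
tool_rot: [[0.036, 0.999, 0.008], [0.999, -0.036, -0.009], [-0.009, 0.008, -1.0]]
ft_force: [1.0, -0.4, -0.9]
opening: 0.0464
grasp_force: 63.5
time: 10.23
tool_pos: [0.5215, -0.2214, 0.1113]
tool_rot: [[-0.251, 0.968, -0.001], [0.968, 0.251, 0.0], [0.0, -0.001, -1.0]]
ft_force: [-0.8, 0.9, -2.1]
opening: 0.0462
grasp_force: 63.5
[ 0.52049833 -0.2218071   0.11124076] 104.46332584224857 [-1.34131652  0.17735283 -1.36435307]
```

View pics/w5.png

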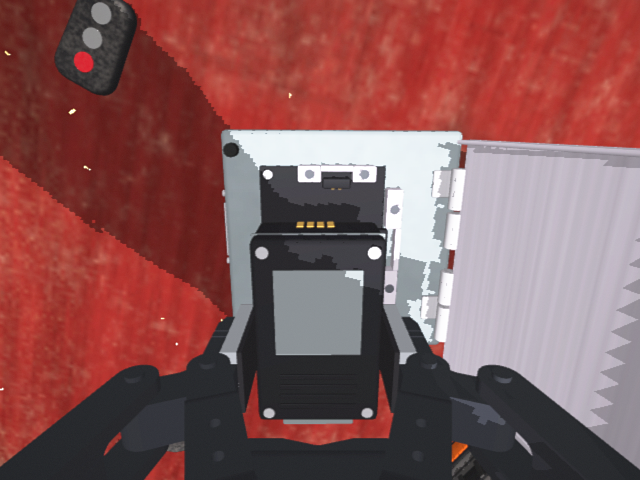

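The module is held square, strips toward the fences (brass at (315,225) facing the left fence). Lowering to the nest floor.

```bash
python3 -m pendant '[[[0, 0, 0.03], 0, 0.03], [[0, 0, 0.055], 0, 0.03], [[0, 0, 0.066], 0, 0.03], [[0, 0, 0.070], 0, 0.03], [[0, 0, 0.070], 0, 0.03], [[0, 0, 0.070], 0, 0.03]]' && python3 -m pendant '[[[0, 0, 0.002], 0, 0.03], [[0, 0, 0.004], 0, 0.03], [[0, 0, 0.004], 0, 0.03], [[0, 0, 0.004], 0, 0.03]]'
```

```text
time: 10.78
tool_pos: [0.5213, -0.2229, 0.0426]
tool_rot: [[-0.248, 0.969, 0.001], [0.969, 0.248, -0.0], [-0.001, 0.001, -1.0]]
ft_force: [0.9, -0.2, -1.3]
opening: 0.0462
grasp_force: 63.5
time: 11.12
tool_pos: [0.5215, -0.2223, 0.0381]
tool_rot: [[-0.249, 0.968, 0.001], [0.968, 0.249, -0.0], [-0.0, 0.001, -1.0]]
ft_force: [-0.3, 0.4, -2.7]
opening: 0.0467
grasp_force: 63.5
```

```bash
python3 -m pendant '[[[0, 0, 0.001], 0, 0.03], [[0, 0, 0.002], 0, 0.03], [[0, 0, 0.002], 0, 0.03], [[0, 0, 0.002], 0, 0.03]]'; python3 -m pendant '[[[0, 0, 0.001], 0, 0.03], [[0, 0, 0.002], 0, 0.03], [[0, 0, 0.002], 0, 0.03], [[0, 0, 0.002], 0, 0.03]]'
```

```text
time: 11.45
tool_pos: [0.5215, -0.2224, 0.0377]
tool_rot: [[-0.249, 0.968, 0.001], [0.968, 0.249, -0.001], [-0.001, 0.001, -1.0]]
ft_force: [-5.0, 2.0, 11.5]
opening: 0.0464
grasp_force: 65.0
time: 11.78
tool_pos: [0.5216, -0.2224, 0.0377]
tool_rot: [[-0.249, 0.968, 0.002], [0.968, 0.249, -0.002], [-0.002, 0.002, -1.0]]
ft_force: [-8.3, 3.8, 25.3]
opening: 0.0461
grasp_force: 66.6
```

Floor reached at z 0.0377. Easing the down force and sliding toward the corner.

```bash
python3 -m pendant '[[[0, 0, -0.003], 0, 0.03], [[0.002, 0.003, -0.003], 0, 0.03], [[0.004, 0.006, -0.003], 0, 0.03], [[0.005, 0.008, -0.003], 0, 0.03], [[0.005, 0.008, -0.003], 0, 0.03]]' 70; python3 -m pendant '[[[0.002, 0.002, 0], 0, 0.03], [[0.003, 0.004, 0], 0, 0.03], [[0.003, 0.004, 0], 0, 0.03], [[0.003, 0.004, 0], 0, 0.03]]'
```

```text
time: 12.2
tool_pos: [0.5288, -0.2162, 0.0378]
tool_rot: [[-0.249, 0.968, 0.002], [0.968, 0.249, -0.002], [-0.003, 0.001, -1.0]]
ft_force: [-2.5, -1.0, 8.2]
opening: 0.0463
grasp_force: 73.2
time: 12.53
tool_pos: [0.5317, -0.2136, 0.0378]
tool_rot: [[-0.248, 0.969, 0.001], [0.969, 0.248, -0.005], [-0.005, -0.0, -1.0]]
ft_force: [-3.4, -4.1, 7.1]
opening: 0.0462
grasp_force: 73.1
```

```bash
cat > st.py <<'E'
from workcell import *
import numpy as np
s=state();a=np.radians(14.43);R=np.array([[np.cos(a),-np.sin(a)],[np.sin(a),np.cos(a)]])
print("adapter xy mm",((s["tool_pos"][:2]-[.530,-.2135])@R*1000).round(1),"z",s["tool_pos"][2].round(4),"F adapter",(s["ft_force"][:2]@R).round(1),s["ft_force"][2].round(1),"yaw",np.degrees(np.arctan2(s["tool_rot"][1,0],s["tool_rot"][0,0])).round(2)-90,"tilt",s["tool_rot"][:2,2].round(4),s["grasp_force"].round(1),s["time"],s["wrist_torque"].round(2))
E
python3 st.py
```

```text
Traceback (most recent call last):
  File "st.py", line 4, in <module>
    print("adapter xy mm",((s["tool_pos"][:2]-[.530,-.2135])@R*1000).round(1),"z",s["tool_pos"][2].round(4),"F adapter",(s["ft_force"][:2]@R).round(1),s["ft_force"][2].round(1),"yaw",np.degrees(np.arctan2(s["tool_rot"][1,0],s["tool_rot"][0,0])).round(2)-90,"tilt",s["tool_rot"][:2,2].round(4),s["grasp_force"].round(1),s["time"],s["wrist_torque"].round(2))
                                                                                                                                                                                                                                                                                                     ^^^^^^^^^^^^^^^^^^^^^^
AttributeError: 'float' object has no attribute 'round'
```

```bash
sed -i 's/s\["grasp_force"\].round(1)/s["grasp_force"]/' st.py; python3 st.py; python3 -m pendant '[[[0.001, 0.001, 0], 0, 0.03], [[0.002, 0.002, 0], 0, 0.03], [[0.002, 0.002, 0], 0, 0.03], [[0.002, 0.002, 0], 0, 0.03]]' >/dev/null; python3 st.py;  python3 -m pendant '[[[0.001, 0.001, 0], 0, 0.03], [[0.002, 0.002, 0], 0, 0.03], [[0.002, 0.002, 0], 0, 0.03], [[0.002, 0.002, 0], 0, 0.03]]' >/dev/null; python3 st.py
```

```text
adapter xy mm [ 1.6 -0.5] z 0.0378 F adapter [-4.3 -3.1] 7.1 yaw 14.370000000000005 tilt [ 0.0011 -0.0045] 73.07694911956787 12.5333 [-0.99  0.62  0.02]
adapter xy mm [3.  0.6] z 0.0378 F adapter [-7.4 -6.5] 7.6 yaw 14.319999999999993 tilt [ 0.0003 -0.0064] 73.01852703094482 12.8667 [-1.61  0.88 -0.03]
adapter xy mm [4.3 1.7] z 0.0379 F adapter [-8.2 -9.4] 7.6 yaw 14.280000000000001 tilt [-0.0006 -0.0084] 73.06446075439453 13.2 [-2.24  1.27  0.09]
```

```bash
for i in 1; do python3 -m pendant '[[[0.001, 0.001, 0], 0, 0.03], [[0.002, 0.002, 0], 0, 0.03], [[0.002, 0.002, 0], 0, 0.03], [[0.002, 0.002, 0], 0, 0.03]]' >/dev/null; python3 st.py;  python3 -m pendant '[[[0.001, 0.001, 0], 0, 0.03], [[0.002, 0.002, 0], 0, 0.03], [[0.002, 0.002, 0], 0, 0.03], [[0.002, 0.002, 0], 0, 0.03]]' >/dev/null; python3 st.py; done
```

```text
adapter xy mm [5.1 1.8] z 0.038 F adapter [-13.6 -14.5] 7.4 yaw 14.209999999999994 tilt [-0.0022 -0.0126] 73.09005618095398 13.5333 [-3.56  1.98  0.23]
adapter xy mm [5.3 1.9] z 0.0382 F adapter [-20.6 -20.6] 9.5 yaw 14.120000000000005 tilt [-0.005 -0.017] 73.2610559463501 13.8667 [-4.94  2.87  0.38]
```

Both axes have stalled against the fences. Easing to about 14 N and checking.

```bash
python3 -m pendant '[[[-0.001, -0.001, 0], 0, 0.03], [[-0.0015, -0.0015, 0], 0, 0.03], [[-0.0015, -0.0015, 0], 0, 0.03], [[-0.0015, -0.0015, 0], 0, 0.03]]' >/dev/null; python3 st.py; python3 - <<'E'
from workcell import *
from h import *
a=grab_frame("wrist")["img"][100:400,200:480];b=grab_frame("scene")["img"][180:300,310:400]
a=cv2.resize(a,(467,500),interpolation=cv2.INTER_CUBIC);b=cv2.resize(b,(330,500),interpolation=cv2.INTER_CUBIC)
cv2.imwrite("pics/w6.png",np.hstack([a,b])[:,:,::-1])
E
python3 st.py
```

```text
adapter xy mm [5.3 1.9] z 0.0381 F adapter [-14.1 -15.8] 7.9 yaw 14.180000000000007 tilt [-0.0026 -0.0133] 73.2258152961731 14.2 [-3.83  2.1   0.15]
adapter xy mm [5.3 1.9] z 0.0381 F adapter [-14.3 -15.7] 6.3 yaw 14.180000000000007 tilt [-0.0027 -0.0133] 73.22706341743469 14.3 [-3.79  2.15  0.21]
```

View pics/w6.png

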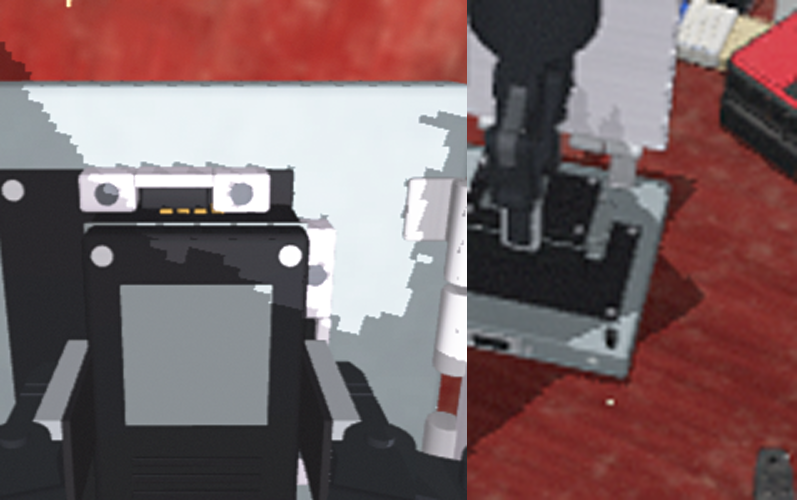

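```bash
python3 - <<'E'
from workcell import *
from h import *
f=grab_frame("wrist");im=f["img"]
a=np.radians(14.3);R=np.array([[np.cos(a),-np.sin(a)],[np.sin(a),np.cos(a)]])
A=lambda p,z:((ray(f,p,z)[:2]-state()["tool_pos"][:2])@R*1000).round(1)
o=lambda u,v:(200+u*280/467,100+v*.6)
print("left fence inner top",A(o(107,212),.034),A(o(240,213),.034))
print("module +y top edge",A(o(110,228),.052),A(o(280,227),.052))
print("brass z=.034/.030/.037/.04",A(o(190,211),.034),A(o(190,211),.030),A(o(190,211),.037),A(o(190,211),.04))
print("module right top edge",A(o(307,260),.052),"left",A(o(88,260),.052))
y=slice(205,245);print([tuple(int(c) for c in im[r,int(200+175*.6)]) for r in range(218,242)])
b=cv2.resize(im[195:250,240:400],(800,275),interpolation=cv2.INTER_CUBIC);cv2.imwrite("pics/w7.png",b[:,:,::-1])
E
```

```text
left fence inner top [-22.   39.6] [ 8.9 39.3]
module +y top edge [-18.9  41. ] [16.1 41.2]
brass z=.034/.030/.037/.04 [-2.7 39.8] [-2.8 38.8] [-2.6 40.6] [-2.6 41.4]
module right top edge [22. 34.] left [-23.8  34. ]
[(68, 68, 74), (68, 67, 72), (66, 64, 72), (66, 64, 70), (64, 65, 71), (65, 64, 70), (54, 54, 60), (47, 43, 44), (49, 43, 38), (35, 34, 36), (30, 29, 34), (31, 30, 34), (32, 28, 34), (28, 28, 31), (30, 28, 31), (89, 92, 95), (205, 216, 221), (81, 84, 87), (25, 24, 29), (32, 30, 34), (31, 32, 36), (35, 35, 37), (43, 43, 47), (51, 49, 55)]
```

View pics/w7.png

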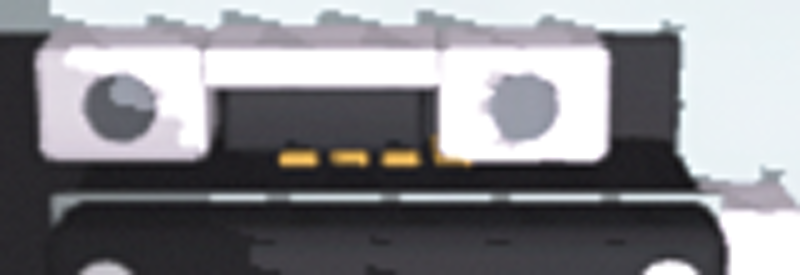

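The close-up shows the module's end face tucked against the left fence, with the brass strips meeting the carrier at about (350,158). I'll check the far fence from the frame geometry before handing in.

```bash
python3 - <<'E'
from workcell import *
from h import *
f=grab_frame("wrist")
a=np.radians(14.3);R=np.array([[np.cos(a),-np.sin(a)],[np.sin(a),np.cos(a)]])
A=lambda p,z:((ray(f,p,z)[:2]-state()["tool_pos"][:2])@R*1000).round(1)
o=lambda u,v:(200+u*280/467,100+v*.6)
print("far fence outer top edge (expect ~33, 24+9)",A(o(333,235),.034),A(o(331,300),.034))
print("module edges",A(o(307,240),.052),A(o(88,240),.052))
E
python3 st.py
```

```text
far fence outer top edge (expect ~33, 24+9) [30.9 34. ] [31.4 17.5]
module edges [21.7 38.4] [-23.6  38.5]
adapter xy mm [5.3 1.8] z 0.0381 F adapter [-14.6 -15.9] 8.5 yaw 14.180000000000007 tilt [-0.0026 -0.0134] 73.22609782218933 14.4 [-3.8   2.15  0.15]
```

The far fence's outer edge is 9 mm beyond the module's face, which is the fence thickness, so the module is seated. The forces are steady, so I'm handing in.

```bash
python3 -c "
from workcell import *
print(finish_job())"
```

```text
the job is handed in; nothing more can be done
None
```

I folded the cover back to its stop and handed the job in with the module held flat in the corner, pressing on both fences with about 14–16 N measured at the wrist; the final judgement wasn't shown.

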